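Next battery pack through the guard slot and held on the test contacts

ROBOT

A 6-joint arm with a two-finger parallel gripper is mounted at the origin on a cart in front of the work surface, level with it; the furniture and walls round the work are solid. World frame = base frame: x ahead of the robot, y to its left, z up, the work surface at z = 0. Lengths are in m, angles in rad, forces in N, time in s.
With the tool pointing down it reaches from about 0.425 to 0.95 m from the base axis. Payload 3.5 kg.
Tool frame: the origin (TCP) lies midway between the tips of the shut fingers; the grasp point (between the pads) lies ctrl.grasp_offset behind it (ctrl.grasp_offset is the distance from the TCP to the grasp point, in m); x points along the fingers, y is the direction in which the jaws open and shut, and the axes are right-handed (so a half turn about x gives the same grasp; the last joint's range is limited). The gripper opens to 85 mm and grips with 20 to 120 N. Pads are 22 mm wide; open, the fingers measure 114 mm over their backs; the gripper's body (76 mm by 85 mm) begins 54 mm behind the grasp point. The pads swing forward as they close: fully open they stand 13 mm farther back than shut.
Start: joints at [-1.373, 0.286, 1.577, -0, 1.279, -0.15], TCP at [0.23, -0.635, 0.196] pointing down, gripper open.
Joint ranges: [-2.77, 2.77], [-0.9, 2.22], [0.21, 2.48], [-1.53, 4.67], [0.24, 2.81], [-2.84, 2.84]. Speed limits (rad/s): [2.79, 2.79, 3.14, 3.14, 3.14, 3.14].

INTERFACE

Orientations are given as a unit quaternion [x, y, z, w].
In Python, from plant import readout, read_camera, sign_off, ctrl gives the robot as it stands.
- The arm moves only by the tool drive_tool, never from a script. Its argument "steps" is a list of rows, each a list of 5 numbers: the shift along the tool's x, y, z in cm, then the turn about the tool's x in degrees, then the opening, from 0 (shut) to 1 (fully open). A call has 1 to 10 rows; each row shifts and turns the commanded pose from where the row before left it, along the tool's axes as they then stand; what a row does not reach is not made up. A row lasts 1/10 s, in which the tool goes at most 50 mm and 8.59 degrees, less where a joint would pass 70% of its speed; a pose out of reach is approached as far as the arm can. A call is refused whole if a number of a shift passes 5 or a number of a turn 8.59, either way. A call with a gripper value outside its range is refused whole. The fingers move at their own pace and stop on an object; "force" is the grip in N (left out, the last holds). Time passes only in rows, so rows that do not move let the fingers close. It gives the time, the measured TCP pose, the force and the opening at its end, in the units of the state.
- readout.get_state(): the state, without advancing time (a new reading comes with each control period).
- read_camera(name): name is "scene" or "top"; returns a dict with "frame" (480x640x3 uint8, red, green, blue), "vertical_fov" (degrees; the focal length in pixels is half the picture's height over the tangent of half this angle, whatever the lens; pixels are square), "cx", "cy" (the principal point, pixels), "eye" and "orientation" of the camera in the world. Camera axes: x right, y up, looking along -z (the intrinsics and any distortion apply to the point x, -y, -z); pixel columns grow to the right and rows downward; lengths in m; the calibration is good to about 2 mm. A picture is of the moment at which its call begins. There is no depth.
- sign_off(): hands the job in, once; it reports no verdict.
The state is a dict: "time": time; "qpos": joint angles; "dq": joint speeds; "joint_efforts": joint torques, N m; "eef_pos": TCP position; "tcp_rot": TCP orientation; "contact_force": force on the tool from outside, world axes, zero at the start; "wrist_torque": the same for the moment, N m; "opening": opening from 0.0 (shut) to 1.0 (fully open).
Only numpy, scipy, OpenCV 4.12 (cv2) and the standard library are available. Lean on these libraries where they do the work, as an engineer would, in place of code of your own. Each camera call takes 0.05 s, during which the arm holds its last target. There are 200 camera calls.

TASK

We are load-testing battery packs. Take the tested pack out of the tester and stand it in the empty bay of the rack, so that the row is complete; then push the pack that stands by itself on the bench down through the tester's guard slot until its shoulder sits on the slot's frame. The contacts are sprung and nothing latches, so finish while still holding the pack pressed fully home, and leave the other packs and the things lying about where they are.

Things in the scene. Friction and masses are not known exactly. Their poses are not given: they have to be found in the camera images.
- tester: the pack tester: grey sheet-metal box, 140 (x) x 100 (y) x 73 mm high, with a black guard frame (62 (x) x 78 (y) mm, 12 mm thick) on its top, round the slot; heavy, does not move. Origin: centre of its underside; its front (display, switch, terminals) faces -x, z up
- slot (a point): centre of the slot's mouth, at the top of the guard frame, 85 mm above the bench and 25 mm behind the tester's centre (+x of the tester). Its axes are the tester's. The slot is 24 mm along x and 42 mm along y (a pack's stem has 2 mm of play in all each way), the mouth flares by 2.5 mm all round over its top 7 mm, and the well is straight below it. At the start the tested pack stands in it
- contacts (a joint): travel of the sprung contact block in the well, under the slot: 0 at rest (a pack standing on it then has its shoulder 7 mm above the frame), 0.007 m when the pack's shoulder sits on the frame; the spring pushes up with 3.3 N at 0 and about 7 N at 0.007 and lifts the pack again when it is let go
- rack: the storage rack: grey moulded block, 156 (x) x 70 (y) x 30 mm high, with three bays in a row along x, 48 mm apart; heavy, does not move. Origin: centre of its underside, z up
- empty_bay (a point): centre of the floor of the empty bay, the middle one, at the rack's centre; 10 mm above the bench, 20 mm below the rack's top. Its axes are the rack's. The bay is 26 mm along x and 44 mm along y with a 2 mm bevel; a pack stands in it on its stem, and its head then has 14 mm to the heads on either side
- pack_done: the tested battery pack, which stands in the tester's slot at the start: black stem of 22 (x) x 40 (y) mm, 56 mm long, below a wider grey head of 34 (x) x 52 (y) mm, 34 mm tall with upright sides; 90 mm in all. Origin: centre of the stem's foot; x along its thin side, y along its wide side, z up; the same either way round. 0.13 to 0.21 kg
- pack_next: the battery pack to be tested next, alike in shape (black stem of 22 (x) x 40 (y) mm, 56 mm long, below a wider grey head of 34 (x) x 52 (y) mm, 34 mm tall with upright sides; 90 mm in all), standing by itself upright on the bench on its stem, away from tester and rack. Origin and axes as pack_done
- pack_next_shoulder (a point): centre of the underside of pack_next's head, 56 mm above its foot: the face that comes to sit on the guard frame
- pack_a: a tested pack of the same kind in the rack's +x end bay, away from the robot; stays. Origin and axes as pack_done
- pack_b: a tested pack of the same kind in the rack's -x end bay, nearest the robot; stays. Origin and axes as pack_done
- boom_microscope: stereo microscope on a boom stand at the left of the bench; fixed, only an obstacle: its head hangs some 0.2 m nearer the robot than the origin and reaches about 0.43 m above the bench, its column 0.47 m. Origin: on the bench under the boom. An instrument shelf also hangs over the back of the bench, from x = 0.61 m on, its underside 0.51 m above the bench
- calliper: slide calliper lying flat at the front of the bench, 232 mm long; stays
- elec_tape: roll of black tape lying flat, 57 mm across; stays
- marker: felt marker, 136 mm long, lying behind the work; stays
- tweezers_b: black tweezers, 131 mm long, lying behind the vice; stays
- reel_a: reel of solder, 77 mm across, behind the vice; stays
- board_green: green circuit board, 85 mm long, at the back of the bench; stays
- driver_blk: black screwdriver, 222 mm long, at the front left of the bench; stays
Things that resemble listed ones, but are neither listed nor needed, are in the scene too. What is shaped like the pack_done but orange or turquoise is not meant.

How it is judged:
On the way:
1. the tested pack stands upright in the empty bay, let go (horizontal distance between pack_done and empty_bay below 0.005 m and z of pack_done in the frame of empty_bay below 0.003 m and angle between pack_done's own z axis and vertical below 0.12 rad and contact force between the fingers and pack_done below 0.1 N and linear speed of pack_done below 0.02 m/s), for 0.3 s.
At the end, for the whole second after the job is handed in: The next pack is down through the slot, upright, its shoulder within 2 mm of the frame, the contacts pressed over 5 mm, held there by the fingers (over 2 N). The tested pack stands upright in the bay that was empty, foot within 3 mm of its floor, let go (horizontal distance between pack_done and empty_bay below 0.005 m and z of pack_done in the frame of empty_bay below 0.003 m and angle between pack_done's own z axis and vertical below 0.12 rad and contact force between the fingers and pack_done below 0.1 N and value of joint contacts above 0.005 m and horizontal distance between pack_next_shoulder and slot below 0.003 m and z of pack_next_shoulder in the frame of slot below 0.002 m and angle between pack_next's own z axis and vertical below 0.06 rad and contact force between the fingers and pack_next above 2 N); the arm keeps its last pose, push and grip.
It fails at once if one of the other packs in the row is lifted, tipped or shifted (over 15 mm or 0.25 rad) (distance of any of pack_a, pack_b from where it was at the start of the episode above 0.015 m or angle between any of pack_a, pack_b's own z axis and vertical above 0.25 rad).
It fails at once if a thing lying about on the bench is moved more than 20 mm (distance of any of calliper, elec_tape, marker, tweezers_b, reel_a, board_green, driver_blk from where it was at the start of the episode above 0.02 m).
It also fails if it takes over 54 s, if anything falls off the work surface, if the arm or the gripper's body presses on something with over 40 N, if the wrist force passes 120 N, or if a joint passes its speed limit or range.

## Working session

There is one attempt and no reset: what is moved stays moved. The work goes in short steps, Python scripts to look and compute and a tool call to move; the robot and the scene stay as the last step left them, time stands still between calls to the robot, and variables do not carry over. Pictures are saved under pics/ and viewed, about 8 in all and at most 12, crops included, and the job is handed in when it is done.

Besides the shell and the picture viewer there is one more tool, called by a JSON object that holds its "api" and its "payload". drive_tool: Moves the arm, as the interface text tells. Its arguments: {"type":"object","properties":{"steps":{"type":"array","items":{"type":"array","items":{"type":"number"}}},"force":{"type":"number"}},"required":["steps"]}

```bash
mkdir -p pics; ls; python3 - <<'E'
from plant import readout, read_camera, ctrl
import cv2
print(readout.get_state()); print([ (a,getattr(ctrl,a)) for a in dir(ctrl) if a[0]!='_'])
for n in ("scene","top"):
    d=read_camera(n); cv2.imwrite(f"pics/{n}0.png",d["frame"][:,:,::-1])
    print(n,{k:v for k,v in d.items() if k!="frame"})
E
```

```text
pics
{'time': 0.0, 'qpos': array([-1.37301229e+00,  2.87180952e-01,  1.57820163e+00, -1.09216801e-05,
        1.27859339e+00, -1.50016149e-01]), 'dq': array([ 6.13400265e-04,  1.20732260e-03,  2.11811302e-04,  6.61454700e-04,
       -1.00596320e-04, -5.60234086e-06]), 'joint_efforts': array([ 1.76961403e-03, -4.05979228e+01, -2.92623496e+01, -3.68491089e-05,
        5.94983896e-03,  2.76782863e-06]), 'eef_pos': array([ 0.22992613, -0.63383428,  0.19412375]), 'tcp_rot': array([-0.6964173 , -0.12319041,  0.69646494, -0.12150581]), 'contact_force': array([ 0.32368472, -0.47505814, -0.15160189]), 'wrist_torque': array([-0.03543101, -0.00060784, -0.04268529]), 'opening': 1.0024126576636747}
[('Unreachable', <class 'plant.Unreachable'>), ('grasp_offset', 0.0187)]
scene {'vertical_fov': 49.14805745859778, 'cx': 323.78062621846783, 'cy': 244.5312115878534, 'eye': array([ 1.61116913, -0.57407125,  0.75800802]), 'orientation': array([0.41768136, 0.28516969, 0.48854392, 0.71101713])}
top {'vertical_fov': 44.569533245537414, 'cx': 306.09398811316134, 'cy': 237.19136501291445, 'eye': array([ 0.28977616, -0.12230689,  1.54769218]), 'orientation': array([-0.04406271,  0.04923304,  0.70884614, -0.70226187])}
```

View pics/scene0.png

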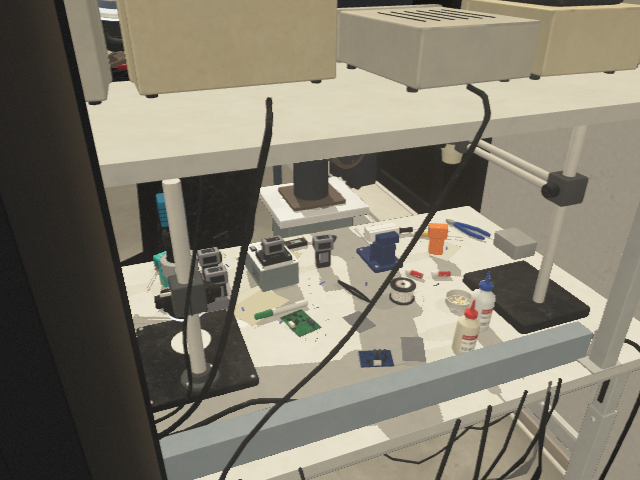

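View pics/top0.png

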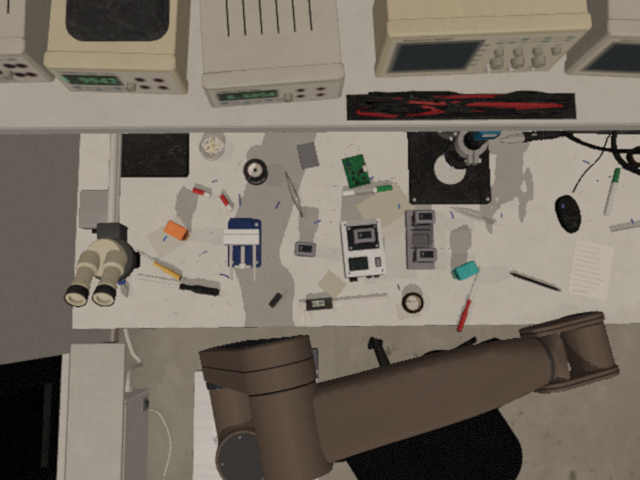

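The top view shows the tester at about (363,248) with a pack in it, the rack at (420,240) with its middle bay empty, and a lone grey pack at (305,248). The orange (176,230) and turquoise (466,270) packs are decoys. I'll enlarge to confirm.

```bash
python3 - <<'E'
import cv2,numpy as np
t=cv2.imread("pics/top0.png")[200:285,285:445]; s=cv2.imread("pics/scene0.png")[225:315,190:350]
t=cv2.resize(t,None,fx=5,fy=5,interpolation=cv2.INTER_CUBIC)[:300+125]; 
cv2.imwrite("pics/crop_t.png",t)
cv2.imwrite("pics/crop_s.png",cv2.resize(s,None,fx=5,fy=5,interpolation=cv2.INTER_CUBIC))
E
```

```text
(no output)
```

View pics/crop_t.png

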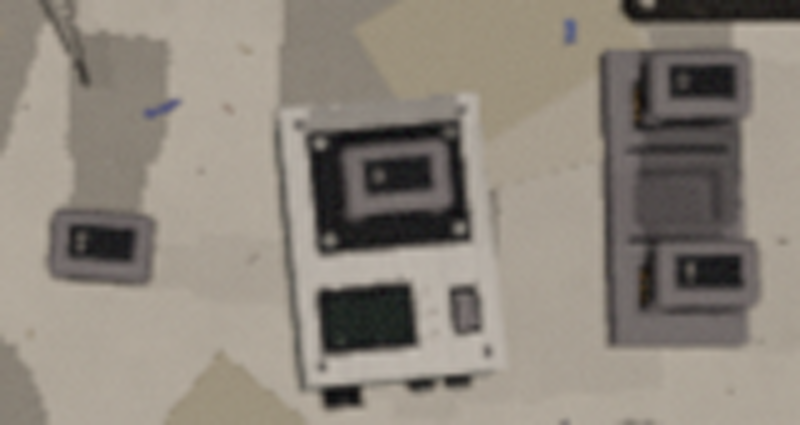

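View pics/crop_s.png

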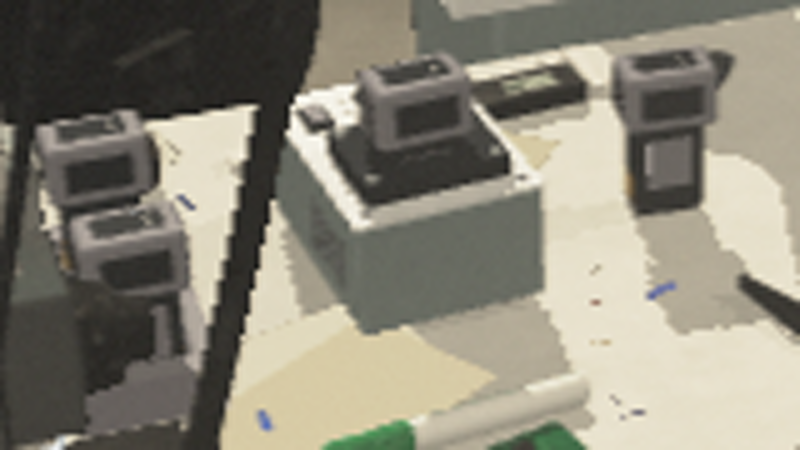

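The crops confirm it. The pack to be tested next is the lone grey one at top (305,249), because it stands by itself and is grey. The tested pack is in the guard frame at (364,236). The rack's empty middle bay is at (421,240). Next I'll measure them.

```bash
cat > h.py <<'E'
import numpy as np, cv2
from scipy.spatial.transform import Rotation as R
def ray(d,uv):
    f=240/np.tan(np.radians(d["vertical_fov"]/2)); u=np.atleast_2d(uv).astype(float)
    v=np.c_[(u[:,0]-d["cx"])/f,-(u[:,1]-d["cy"])/f,-np.ones(len(u))]
    v=R.from_quat(d["orientation"]).apply(v); return d["eye"],v/np.linalg.norm(v,axis=1)[:,None]
def plane(d,uv,z):
    e,v=ray(d,uv); return e+v*((z-e[2])/v[:,2])[:,None]
def tri(d1,u1,d2,u2):
    e1,a=ray(d1,u1); e2,b=ray(d2,u2); a,b=a[0],b[0]
    s=np.linalg.lstsq(np.c_[a,-b],e2-e1,rcond=None)[0]; p,q=e1+s[0]*a,e2+s[1]*b
    return (p+q)/2,np.linalg.norm(p-q)
def blob(img,box,lo,hi,k=8):
    x0,y0,x1,y1=box; g=cv2.cvtColor(img[y0:y1,x0:x1],cv2.COLOR_RGB2GRAY)
    g=cv2.resize(g,None,fx=k,fy=k,interpolation=cv2.INTER_CUBIC)
    m=((g>lo)&(g<hi)).astype(np.uint8)
    c=max(cv2.findContours(m,cv2.RETR_EXTERNAL,cv2.CHAIN_APPROX_NONE)[0],key=cv2.contourArea)
    r=cv2.boxPoints(cv2.minAreaRect(c)); return (r+.5)/k-.5+[x0,y0]
def rect(P):
    c=P.mean(0); e=[P[(i+1)%4]-P[i] for i in range(4)]; L=[np.linalg.norm(x) for x in e]
    l=e[int(np.argmax(L))]; l=l if l[1]>0 else -l
    return c.round(4),np.degrees(np.arctan2(-l[0],l[1])).round(2),np.round(sorted(L[:2]),4)  # centre, yaw of long side from +y
E
python3 - <<'E'
from h import *
from plant import read_camera,readout
t=read_camera("top");s=read_camera("scene");I=t["frame"]
G=cv2.cvtColor(I,cv2.COLOR_RGB2GRAY)
print("next row",G[249,290:322],"\ndone row",G[229,340:386],"\ncol x=348",G[218:262,351],"\nrack row",G[228,398:440],"\nrack row low",G[264,398:445])
n=blob(I,(292,238,320,262),-1,125); print("next",n.round(1).tolist(),rect(plane(t,n,.09)))
gd=blob(I,(343,220,383,254),-1,62); print("guard",gd.round(1).tolist(),rect(plane(t,gd,.085)))
dn=blob(I,(350,225,374,247),75,400); print("done",dn.round(1).tolist(),rect(plane(t,dn,.126)))
print(R.from_quat(readout.get_state()["tcp_rot"]).as_matrix().round(3))
c=lambda a:(np.array(a)/5+[190,225]).mean(0)
sn=c([(613,58),(700,48),(718,72),(622,82)]);sd=c([(355,72),(447,53),(470,78),(378,98)])
print("tri next",tri(t,n.mean(0),s,sn),"tri done",tri(t,dn.mean(0),s,sd))
E
```

```text
next row [170 168 168 168 142  94 105 104  78  34  67  78  37  28  32  30  31  32
  31  31  26  58  91 108 102 113 143 158 159 156 159 159] 
done row [103 136 173 173 174 157 102  60 101 102  54  28  26  37  56  65  71  77
  78  81  90  90  95  94  96  98  98 103 103 105 105 106 105  97  67  29
  47 125 167 167 167 161 157 158 158 156] 
col x=348 [129 131 136 144 137 134 137 123  70  34  26  28  27  28  29  30  29  31
  34  23  30  31  33  27  22  24  28  32  61 102 108  65  84 148 178 175
 177 176 173 143  51  25  35  32] 
rack row [157 156 156 158 157 156 157 133  83  97 108 107 105 104 100  91  78  73
  72  75  69  71  73  74  72  71  72  76  75  73  72  73  76  78  81 126
 160 159 159 160 161 159] 
rack row low [159 159 161 161 161 159 161 146 103  67  91 108 109 108 107 108 108 105
 110 108 109 108 110 107 110 110 110 109 109 108 108 109 106 102 105 105
 126 153 160 159 159 158 158 157 156 159 159]
next [[293.6, 255.5], [294.8, 239.8], [315.9, 241.4], [314.8, 257.1]] (array([ 0.4549, -0.1303,  0.09  ]), np.float64(-4.83), array([0.0396, 0.0532]))
guard [[346.3, 226.5], [376.3, 223.7], [378.4, 247.3], [348.4, 250.0]] (array([ 0.4836, -0.2758,  0.085 ]), np.float64(4.74), array([0.0601, 0.0763]))
done [[352.9, 229.2], [373.4, 227.4], [374.6, 241.3], [354.2, 243.2]] (array([ 0.4821, -0.2751,  0.126 ]), np.float64(4.78), array([0.0347, 0.0505]))
[[-0.     0.341 -0.94 ]
 [ 0.002 -0.94  -0.341]
 [-1.    -0.002 -0.   ]]
tri next (array([ 0.45558714, -0.12997731,  0.08510982]), np.float64(0.0008178753102095364)) tri done (array([ 0.48270411, -0.27554594,  0.12115456]), np.float64(0.00018593276632651538))
```

```bash
python3 - <<'E'
from h import *
from plant import read_camera
t=read_camera("top");I=t["frame"]
P={}
for k,b,z in (("next",(297,243,314,255),.09),("done",(356,229,374,241),.126),("a",(417,210,434,222),.10),("b",(419,248,436,260),.10)):
    w=blob(I,b,-1,70); P[k]=plane(t,w,z).mean(0); print(k,w.mean(0).round(2),rect(plane(t,w,z)))
print("mid",(P["a"]+P["b"])/2, "dist",np.linalg.norm(P["a"]-P["b"]), "yaw",np.degrees(np.arctan2((P["a"]-P["b"])[1],(P["a"]-P["b"])[0])))
# rack left edge line and bottom edge, crop coords -> px
r=np.array([(603,50),(610,345),(748,343)])/5+[285,200]; print("rack corners",plane(t,r,.03).round(4).tolist())
by=np.array([(638,168),(722,168),(722,225),(638,225)])/5+[285,200]; print("bay (by eye, rim)",plane(t,by,.03).mean(0),plane(t,by,.01).mean(0))
E
```

```text
next [304.9  248.16] (array([ 0.4557, -0.1307,  0.09  ]), np.float64(-5.87), array([0.0175, 0.0336]))
done [364.16 234.45] (array([ 0.4841, -0.2761,  0.126 ]), np.float64(4.48), array([0.0176, 0.0333]))
a [425.06 215.88] (array([ 0.5333, -0.4329,  0.1   ]), np.float64(-0.49), array([0.0175, 0.0333]))
b [426.5  253.81] (array([ 0.4376, -0.433 ,  0.1   ]), np.float64(-0.52), array([0.0169, 0.0333]))
mid [ 0.48546634 -0.43296363  0.1       ] dist 0.09568089398227622 yaw 0.04974480007023837
rack corners [[0.5612, -0.3972, 0.03], [0.4056, -0.3958, 0.03], [0.406, -0.4677, 0.03]]
bay (by eye, rim) [ 0.48307054 -0.43502621  0.03      ] [ 0.48561775 -0.43914719  0.01      ]
```

```bash
cat > go.py <<'E'
import sys,numpy as np
from plant import readout
from scipy.spatial.transform import Rotation as R
x,y,z,phi=map(float,sys.argv[1:5])   # target xyz, heading of tool y in deg
s=readout.get_state(); M=R.from_quat(s["tcp_rot"]).as_matrix(); p=s["eef_pos"]
cur=np.degrees(np.arctan2(M[1,1],M[0,1])); f=np.radians(phi)
d=np.array([x,y,z])-p
print("t",s["time"],"pos",p.round(4),"phi",cur.round(2),"turn",((cur-phi+180)%360-180).round(2),"shift cm",
 np.round(100*np.array([-d[2],d@[np.cos(f),np.sin(f),0],d@[np.sin(f),-np.cos(f),0]]),2),"F",s["contact_force"].round(1),"T",s["wrist_torque"].round(2),"open",round(s["opening"],3),"q",s["qpos"].round(2),"tilt",np.degrees(M[:2,0]).round(2))
E
python3 go.py .484 -.2758 .19 -85.4
```

```text
t 0.25 pos [ 0.23   -0.6342  0.1948] phi -70.07 turn 15.33 shift cm [  0.48 -33.69 -28.19] F [0.7 0.3 0.3] T [ 0.04  0.01 -0.04] open 0.999 q [-1.37  0.29  1.58  0.    1.28 -0.15] tilt [-0.01  0.07]
```

{"api": "drive_tool", "payload": {"steps": [[0,0,0,7.66,1],[0,0,0,7.67,1],[0,-3.5,-2.9,0,1],[0,-3.5,-2.9,0,1],[0,-3.5,-2.9,0,1],[0,-3.5,-2.9,0,1],[0,-3.5,-2.9,0,1],[0,-3.5,-2.9,0,1],[0,-3.5,-2.9,0,1],[0,-3.5,-2.9,0,1]]}}

```text
time: 1.25
eef_pos: [0.4396, -0.3352, 0.1956]
tcp_rot: [0.707, 0.028, -0.706, 0.028]
contact_force: [0.6, -0.1, 0.3]
opening: 1.002
```

{"api": "drive_tool", "payload": {"steps": [[0.0,-3.5,-2.9,0,1],[0.5,-2.2,-2.1,0,1],[0,0,0,0,1],[0,0,0,0,1]]}}

```text
time: 1.65
eef_pos: [0.4842, -0.2756, 0.1903]
tcp_rot: [-0.706, -0.029, 0.707, -0.029]
contact_force: [0.1, 0.5, -0.5]
opening: 0.999
```

```bash
python3 go.py .484 -.2758 .093 -85.4
```

```text
t 1.65 pos [ 0.4842 -0.2756  0.1903] phi -85.31 turn 0.09 shift cm [9.73 0.02 0.02] F [ 0.1  0.5 -0.5] T [ 0.05 -0.    0.01] open 0.999 q [-0.7   0.03  1.87 -0.    1.24  0.79] tilt [-0.04 -0.  ]
```

{"api": "drive_tool", "payload": {"steps": [[3,0,0,0.1,1],[3,0,0,0,1],[2.5,0,0,0,1],[1.2,0,0,0,1],[0,0,0,0,1],[0,0,0,0,0.7],[0,0,0,0,0.5],[0,0,0,0,0.5],[0,0,0,0,0.5],[0,0,0,0,0.5]], "force": 25}}

```text
time: 2.65
eef_pos: [0.4845, -0.2762, 0.0942]
tcp_rot: [0.707, 0.028, -0.706, 0.028]
contact_force: [0.6, -0.1, 0.2]
opening: 0.499
```

```bash
python3 go.py .484 -.2758 .093 -85.4; python3 -c "
from plant import read_camera;import cv2
f=read_camera('scene')['frame'][:,:,::-1][195:305,200:340];cv2.imwrite('pics/g1.png',cv2.resize(f,None,fx=5,fy=5))"
```

```text
t 2.65 pos [ 0.4845 -0.2762  0.0942] phi -85.5 turn -0.1 shift cm [ 0.12 -0.05  0.04] F [ 0.6 -0.1  0.2] T [ 0.02  0.04 -0.03] open 0.499 q [-0.7   0.14  1.95 -0.    1.05  0.79] tilt [ 0.05 -0.04]
```

View pics/g1.png

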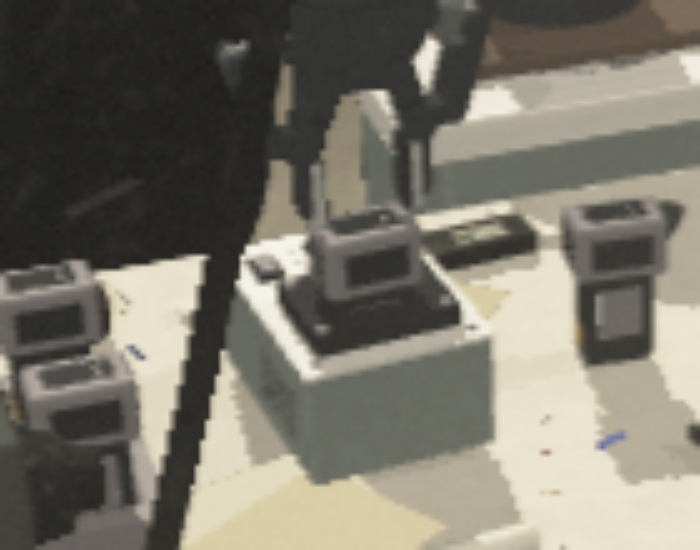

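The fingers flank the head at crop (315–415, 200), but they stopped at the commanded 0.5, so they may not be gripping yet. I'll close further.

{"api": "drive_tool", "payload": {"steps": [[0,0,0,0,0.3],[0,0,0,0,0.0],[0,0,0,0,0],[0,0,0,0,0]], "force": 30}}

```text
time: 3.1
eef_pos: [0.4841, -0.276, 0.0935]
tcp_rot: [-0.707, -0.028, 0.707, -0.028]
contact_force: [-0.3, 1.5, 0.3]
opening: -0.001
```

```bash
python3 go.py .484 -.2758 .093 -85.4
```

```text
t 3.1 pos [ 0.4841 -0.276   0.0935] phi -85.5 turn -0.1 shift cm [ 0.05 -0.02  0.01] F [-0.3  1.5  0.3] T [-0.   -0.03  0.  ] open -0.001 q [-0.7   0.14  1.95  0.    1.05  0.79] tilt [-0.01  0.01]
```

```bash
python3 -c "
from plant import read_camera;import cv2,numpy as np
f=read_camera('scene')['frame'][:,:,::-1][195:305,200:340];g=read_camera('top')['frame'][:,:,::-1][190:290,290:450]
a=cv2.resize(f,(700,550));b=cv2.resize(g,(800,500));cv2.imwrite('pics/g2.png',a)
cv2.imwrite('pics/g2t.png',b)"
```

```text
(no output)
```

View pics/g2.png

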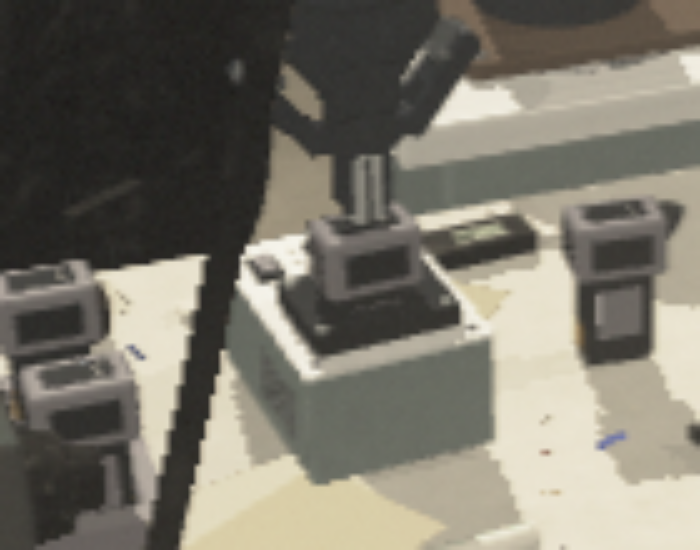

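The fingers shut on nothing. Their tips show in front of the pack's top face, at scene px (274,240), although the TCP reads z=0.094. I'll check the projection before moving.

```bash
cat >> h.py <<'E'
def proj(d,P):
    f=240/np.tan(np.radians(d["vertical_fov"]/2)); c=R.from_quat(d["orientation"]).inv().apply(np.atleast_2d(P)-d["eye"])
    return np.c_[d["cx"]-f*c[:,0]/c[:,2],d["cy"]+f*c[:,1]/c[:,2]]
E
python3 - <<'E'
from h import *
from plant import read_camera,readout
s=read_camera("scene");t=read_camera("top");p=readout.get_state()["eef_pos"]
print("tcp",p,"scene",proj(s,p),"top",proj(t,p),"scene at z .12,.13,.14",proj(s,[[*p[:2],z] for z in (.12,.13,.14)]).round(1).tolist())
for n,d in (("scene",s),("top",t)):
    a=cv2.imread(f"pics/{n}0.png")[:,:,::-1].astype(int); m=(abs(d["frame"].astype(int)-a).max(2)>40)
    x0,y0,x1,y1=(255,215,300,262) if n=="scene" else (340,215,400,275)
    ys,xs=np.nonzero(m[y0:y1,x0:x1]); 
    for r in range(y0,y1,2 if n=="scene" else 4): print(n,r,''.join('#' if v else '.' for v in m[r,x0:x1]))
E
```

```text
tcp [ 0.4841599  -0.27603736  0.09348226] scene [[272.92847611 249.87386933]] top [[362.77068622 236.17800373]] scene at z .12,.13,.14 [[272.5, 240.7], [272.3, 237.3], [272.1, 233.7]]
scene 215 ###......#########################...........
scene 217 #####....########################............
scene 219 ################################.............
scene 221 .#############################...............
scene 223 ....#####################....................
scene 225 ......#################......................
scene 227 ...........#####......#......................
scene 229 ...........#####.#....#......................
scene 231 ...........#####......#......................
scene 233 ...........#####......#......................
scene 235 ............####......#......................
scene 237 .............###....##.......................
scene 239 ................##...........................
scene 241 ..................####.......................
scene 243 .............................................
scene 245 .............................................
scene 247 ..........
[... 762 characters left out ...]
##########
top 235 #######........##.......##......###...######################
top 239 ########.......####..##############...####################..
top 243 ########.####...........#############....#############......
top 247 ########..##.##.#####.....###########..############.........
top 251 ##.#############################################............
top 255 #############################################...............
top 259 #########.############.....########.##......................
top 263 #########.###.######.##.....#######.........................
top 267 #########.#....#####..#..##########.........................
top 271 ################################............................
```

{"api": "drive_tool", "payload": {"steps": [[0.2,0,0,0,0],[0.2,0,0,0,0],[0,0,0,0,0],[0,0,0,0,0]]}}

```text
time: 3.7
eef_pos: [0.4843, -0.2762, 0.0898]
tcp_rot: [0.707, 0.028, -0.706, 0.028]
contact_force: [-0.4, 0.5, 1.8]
opening: 0.004
```

```bash
python3 go.py .484 -.2758 .093 -85.4
```

```text
t 3.7 pos [ 0.4843 -0.2762  0.0898] phi -85.5 turn -0.1 shift cm [-0.32 -0.04  0.03] F [-0.4  0.5  1.8] T [0.04 0.01 0.02] open 0.004 q [-0.7   0.14  1.95  0.    1.05  0.79] tilt [ 0.01 -0.01]
```

View pics/g2t.png

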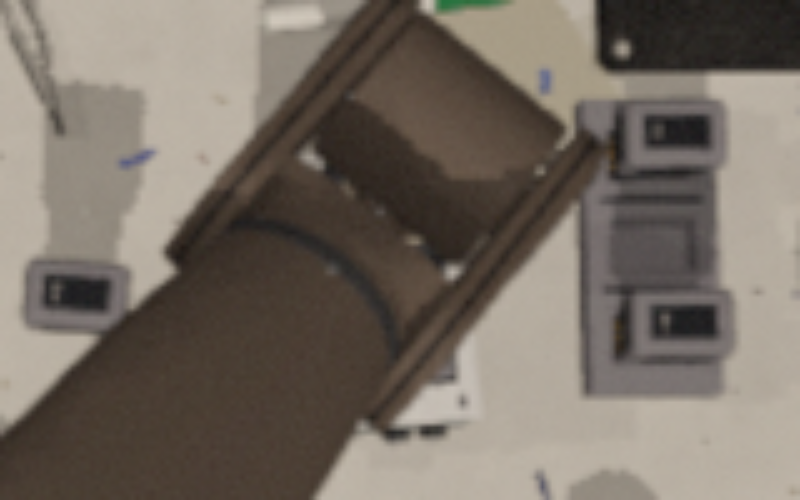

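{"api": "drive_tool", "payload": {"steps": [[0.1,0,0,0,0],[0.1,0,0,0,0],[0,0,0,0,0]]}}

```text
time: 4.0
eef_pos: [0.4843, -0.2761, 0.0877]
tcp_rot: [0.707, 0.028, -0.706, 0.028]
contact_force: [0.5, 0.5, 2.6]
opening: -0.0
```

```bash
python3 go.py .484 -.2758 .093 -85.4;python3 go.py .484 -.2758 .093 -85.4
```

```text
t 4.0 pos [ 0.4843 -0.2761  0.0877] phi -85.5 turn -0.1 shift cm [-0.53 -0.03  0.03] F [0.5 0.5 2.6] T [0.03 0.07 0.02] open -0.0 q [-0.7   0.14  1.95  0.    1.04  0.79] tilt [ 0.02 -0.01]
t 4.0 pos [ 0.4843 -0.2761  0.0877] phi -85.5 turn -0.1 shift cm [-0.53 -0.03  0.03] F [0.5 0.5 2.6] T [0.03 0.07 0.02] open -0.0 q [-0.7   0.14  1.95  0.    1.04  0.79] tilt [ 0.02 -0.01]
```

Pressing gives a spring-like reaction (Fz 2.6 N at z 0.0877). So the tips met the pack's top (0.126 m) at a TCP reading of about 0.091, and true tip height is the reading plus about 0.035 m. I'll lift, open, and go deeper by that amount, watching the force.

{"api": "drive_tool", "payload": {"steps": [[-2,0,0,0,0],[-1,0,0,0,1],[0,0,0,0,1],[0,0,0,0,1],[0,0,0,0,1],[2,0,0,0,1],[1.5,0,0,0,1],[1,0,0,0,1],[0.5,0,0,0,1],[0,0,0,0,1]]}}

```text
time: 5.0
eef_pos: [0.4835, -0.2756, 0.0663]
tcp_rot: [-0.706, -0.028, 0.707, -0.027]
contact_force: [0.6, 0.5, 0.2]
opening: 0.998
```

```bash
python3 go.py .484 -.2758 .062 -85.4
```

```text
t 5.0 pos [ 0.4835 -0.2756  0.0663] phi -85.5 turn -0.1 shift cm [ 0.43  0.03 -0.04] F [0.6 0.5 0.2] T [-0.01  0.    0.03] open 0.998 q [-0.7   0.17  1.97 -0.    1.01  0.79] tilt [-0.1   0.09]
```

{"api": "drive_tool", "payload": {"steps": [[0.3,0,0,0,1],[0.0,0,0,0,0.8],[0,0,0,0,0.55],[0,0,0,0,0.4],[0,0,0,0,0.4],[0,0,0,0,0.4]], "force": 30}}

```text
time: 5.6
eef_pos: [0.4845, -0.2763, 0.0651]
tcp_rot: [0.707, 0.028, -0.706, 0.028]
contact_force: [0.6, -0.0, 1.4]
opening: 0.601
```

```bash
python3 go.py .484 -.2758 .062 -85.4;  python3 - <<'E'
from h import *
from plant import read_camera
cv2.imwrite('pics/g3.png',cv2.resize(read_camera('scene')['frame'][:,:,::-1][195:305,200:340],(700,550)))
E
```

```text
t 5.6 pos [ 0.4845 -0.2763  0.0651] phi -85.5 turn -0.1 shift cm [ 0.31 -0.05  0.04] F [ 0.6 -0.   1.4] T [ 0.02  0.01 -0.  ] open 0.601 q [-0.7   0.18  1.97  0.    1.    0.79] tilt [ 0.04 -0.04]
```

View pics/g3.png

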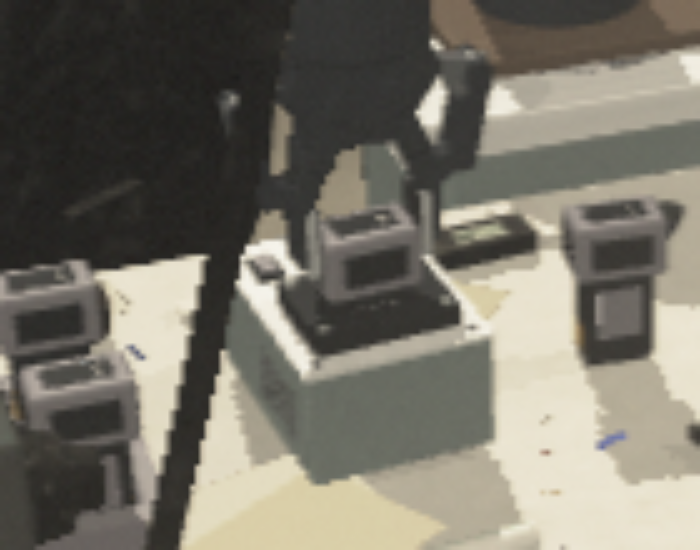

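The grip holds at opening 0.601 (51 mm), with the fingers on both sides of the head at crop (310,235) and (428,235). I'll lift.

{"api": "drive_tool", "payload": {"steps": [[-0.4,0,0,0,0.4],[-1,0,0,0,0.4],[-2,0,0,0,0.4],[-2.5,0,0,0,0.4],[-2.5,0,0,0,0.4],[-0.8,0,0,0,0.4],[0,0,0,0,0.4],[0,0,0,0,0.4]], "force": 45}}

```text
time: 6.45
eef_pos: [0.4835, -0.2755, 0.1553]
tcp_rot: [-0.706, -0.028, 0.707, -0.027]
contact_force: [0.5, 0.2, -2.4]
opening: 0.598
```

```bash
python3 go.py .4845 -.433 .157 -90.4
```

```text
t 6.45 pos [ 0.4835 -0.2755  0.1553] phi -85.5 turn 4.9 shift cm [-0.17 15.75 -0.21] F [ 0.5  0.2 -2.4] T [ 0.04  0.02 -0.04] open 0.598 q [-0.7   0.06  1.91 -0.    1.17  0.79] tilt [-0.09  0.08]
```

{"api": "drive_tool", "payload": {"steps": [[0,0,0,4.9,0.4],[0,2.5,0,0,0.4],[0,3.5,-0.1,0,0.4],[0,3.5,-0.1,0,0.4],[0,3.5,0,0,0.4],[0,2.7,0,0,0.4],[0,0,0,0,0.4],[0,0,0,0,0.4],[0,0,0,0,0.4]]}}

```text
time: 7.35
eef_pos: [0.4846, -0.4315, 0.1549]
tcp_rot: [-0.706, 0.001, 0.708, 0.003]
contact_force: [-0.0, 0.0, -2.0]
opening: 0.599
```

```bash
python3 go.py .4845 -.4325 .064 -90.4; python3 - <<'E'
from plant import read_camera; import cv2
cv2.imwrite('pics/g4.png',cv2.resize(read_camera('scene')['frame'][:,:,::-1][200:320,180:320],(700,600),interpolation=cv2.INTER_CUBIC))
E
```

```text
t 7.35 pos [ 0.4846 -0.4315  0.1549] phi -90.37 turn 0.03 shift cm [9.09 0.1  0.01] F [-0.  0. -2.] T [-0.01 -0.05 -0.02] open 0.599 q [-0.88  0.27  1.68  0.    1.2   0.69] tilt [-0.1   0.15]
```

View pics/g4.png

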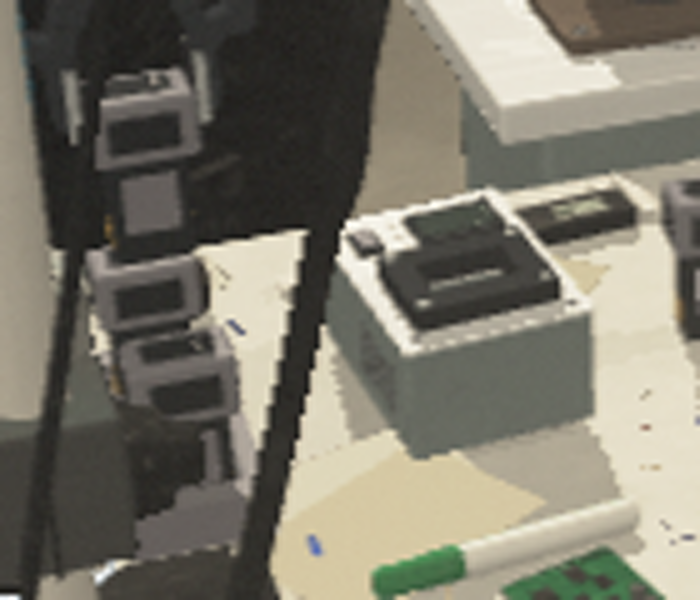

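The pack hangs upright at crop (150,130) behind the rack, between the end packs. The tester's slot is now open at crop (460,270). I'll descend in stages.

{"api": "drive_tool", "payload": {"steps": [[2.5,0.1,0,0,0.4],[2.5,0,0,0,0.4],[2,0,0,0,0.4],[1.3,0,0,0,0.4],[0.6,0,0,0,0.4],[0.3,0,0,0,0.4],[0.3,0,0,0,0.4],[0.3,0,0,0,0.4],[0,0,0,0,0.4]]}}

```text
time: 8.3
eef_pos: [0.4852, -0.4342, 0.0588]
tcp_rot: [0.707, -0.003, -0.707, -0.002]
contact_force: [-0.1, -0.2, -1.3]
opening: 0.598
```

```bash
python3 go.py .4845 -.4325 .039 -90.4
```

```text
t 8.3 pos [ 0.4852 -0.4342  0.0588] phi -90.4 turn -0.0 shift cm [ 1.98 -0.17  0.07] F [-0.1 -0.2 -1.3] T [ 0.04 -0.05 -0.03] open 0.598 q [-0.89  0.37  1.73  0.    1.04  0.69] tilt [ 0.02 -0.02]
```

{"api": "drive_tool", "payload": {"steps": [[0,-0.1,0.05,0,0.4],[0.3,0,0,0,0.4],[0.3,0,0,0,0.4],[0.3,0,0,0,0.4],[0,0,0,0,0.4]]}}

```text
time: 8.8
eef_pos: [0.4842, -0.4326, 0.0486]
tcp_rot: [-0.707, 0.002, 0.707, 0.003]
contact_force: [-0.2, -0.1, -1.2]
opening: 0.596
```

```bash
python3 go.py .4845 -.4325 .039 -90.4
```

```text
t 8.8 pos [ 0.4842 -0.4326  0.0486] phi -90.4 turn -0.0 shift cm [ 0.96 -0.01 -0.03] F [-0.2 -0.1 -1.2] T [-0.02 -0.05 -0.06] open 0.596 q [-0.89  0.38  1.74 -0.    1.02  0.69] tilt [-0.06  0.07]
```

In the bay with no side force. I'll continue down to the floor.

{"api": "drive_tool", "payload": {"steps": [[0.3,0,0,0,0.4],[0.3,0,0,0,0.4],[0.2,0,0,0,0.4],[0.1,0,0,0,0.4],[0,0,0,0,0.4]]}}

```text
time: 9.3
eef_pos: [0.4844, -0.4329, 0.0402]
tcp_rot: [-0.707, 0.002, 0.707, 0.003]
contact_force: [-0.3, -0.6, -2.3]
opening: 0.602
```

```bash
python3 go.py .4845 -.4325 .039 -90.4
```

```text
t 9.3 pos [ 0.4844 -0.4329  0.0402] phi -90.4 turn -0.0 shift cm [ 0.12 -0.04 -0.01] F [-0.3 -0.6 -2.3] T [ 0.07 -0.    0.01] open 0.602 q [-0.89  0.39  1.74  0.    1.01  0.69] tilt [-0.02  0.02]
```

{"api": "drive_tool", "payload": {"steps": [[0.1,0,0,0,0.4],[0.1,0,0,0,0.4],[0.1,0,0,0,0.4],[0,0,0,0,0.4]]}}

```text
time: 9.7
eef_pos: [0.4849, -0.4333, 0.0396]
tcp_rot: [0.707, -0.003, -0.707, -0.002]
contact_force: [-1.3, 2.4, 6.2]
opening: 0.595
```

```bash
python3 go.py .4845 -.4325 .039 -90.4
```

```text
t 9.7 pos [ 0.4849 -0.4333  0.0396] phi -90.4 turn 0.0 shift cm [ 0.06 -0.08  0.05] F [-1.3  2.4  6.2] T [ 0.52  0.45 -0.06] open 0.595 q [-0.89  0.39  1.74  0.    1.    0.69] tilt [ 0.01 -0.01]
```

The floor is reached at z 0.0396, within 1 mm of the expected 0.0391. I'll release and rise.

{"api": "drive_tool", "payload": {"steps": [[-0.1,0,0,0,0.4],[0,0,0,0,0.7],[0,0,0,0,1],[0,0,0,0,1],[0,0,0,0,1],[-2,0,0,0,1],[-3,0,0,0,1],[-4,0,0,0,1],[-2.5,0,0,0,1],[0,0,0,0,1]]}}

```text
time: 10.7
eef_pos: [0.4867, -0.4356, 0.1594]
tcp_rot: [0.709, -0.005, -0.705, 0.0]
contact_force: [0.2, 0.5, 0.1]
opening: 0.996
```

```bash
python3 go.py .4565 -.1305 .155 -74.5; python3 - <<'E'
from h import *
from plant import read_camera
t=read_camera("top");I=t["frame"]
cv2.imwrite('pics/g5.png',cv2.resize(I[:,:,::-1][195:290,285:445],(800,475),interpolation=cv2.INTER_CUBIC))
w=blob(I,(297,243,314,255),-1,70);print("next win",rect(plane(t,w,.09)))
n=blob(I,(292,238,320,262),-1,125);print("next",rect(plane(t,n,.09)))
gd=blob(I,(343,220,383,254),-1,62);print("guard",rect(plane(t,gd,.085)))
E
```

```text
t 10.7 pos [ 0.4867 -0.4356  0.1594] phi -90.4 turn -15.9 shift cm [  0.44 -30.21  -5.24] F [0.2 0.5 0.1] T [-0.03  0.02  0.01] open 0.996 q [-0.89  0.26  1.67 -0.    1.2   0.69] tilt [ 0.37 -0.46]
next win (array([ 0.4557, -0.1306,  0.09  ]), np.float64(-5.21), array([0.0167, 0.0327]))
next (array([ 0.4545, -0.1302,  0.09  ]), np.float64(-4.27), array([0.0377, 0.052 ]))
guard (array([ 0.4836, -0.2758,  0.085 ]), np.float64(4.65), array([0.0594, 0.0757]))
```

View pics/g5.png

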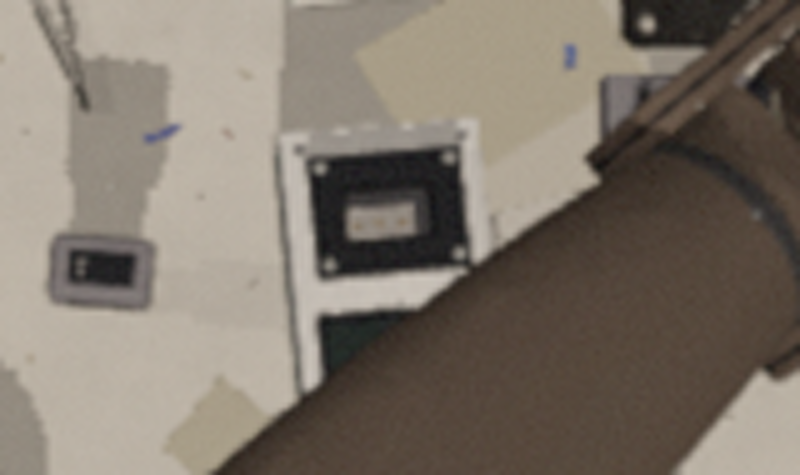

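The slot is empty and clear at crop (385,220), and the next pack is at (102,270). I'm moving to pack_next.

```bash
python3 go.py .456 -.1306 .155 -95.0
```

```text
t 10.75 pos [ 0.4856 -0.4343  0.1562] phi -90.4 turn 4.6 shift cm [  0.12 -29.99   5.6 ] F [ 0.2 -0.6 -0.5] T [-0.03  0.01  0.04] open 0.997 q [-0.89  0.26  1.68 -0.    1.19  0.69] tilt [ 0.19 -0.24]
```

{"api": "drive_tool", "payload": {"steps": [[0,0,0,4.6,1],[0,-4,0.75,0,1],[0,-4,0.75,0,1],[0,-4,0.75,0,1],[0,-4,0.75,0,1],[0,-4,0.75,0,1],[0,-4,0.75,0,1],[0,-4,0.75,0,1],[0,-2,0.35,0,1],[0,0,0,0,1]]}}

```text
time: 11.75
eef_pos: [0.4533, -0.1264, 0.1511]
tcp_rot: [-0.705, 0.029, 0.708, 0.03]
contact_force: [0.3, -0.3, -0.2]
opening: 0.997
```

{"api": "drive_tool", "payload": {"steps": [[0,0,0,0,1],[0,0,0,0,1],[0,0,0,0,1]]}}

```text
time: 12.05
eef_pos: [0.4549, -0.1303, 0.1531]
tcp_rot: [-0.706, 0.031, 0.707, 0.031]
contact_force: [-0.9, -0.1, -0.6]
opening: 0.995
```

```bash
python3 go.py .456 -.1306 .028 -95.0
```

```text
t 12.05 pos [ 0.4549 -0.1303  0.1531] phi -95.09 turn -0.09 shift cm [12.51  0.02 -0.11] F [-0.9 -0.1 -0.6] T [-0.02  0.06  0.06] open 0.995 q [-0.49 -0.13  2.1  -0.    1.17  1.17] tilt [-0.04  0.01]
```

{"api": "drive_tool", "payload": {"steps": [[3,0,-0.1,0,1],[3,0,0,0,1],[2.5,0,0,0,1],[2,0,0,0,1],[1.2,0,0,0,1],[0.4,0,0,0,1],[0,0,0,0,1],[0,0,0,0,1],[0,0,0,0,1]]}}

```text
time: 12.95
eef_pos: [0.4569, -0.1299, 0.0337]
tcp_rot: [0.707, -0.031, -0.706, -0.03]
contact_force: [-0.0, -0.2, -0.5]
opening: 0.996
```

```bash
python3 go.py .456 -.1306 .028 -95.0
```

```text
t 12.95 pos [ 0.4569 -0.1299  0.0337] phi -95.0 turn -0.0 shift cm [0.57 0.07 0.08] F [-0.  -0.2 -0.5] T [ 0.01 -0.03  0.03] open 0.996 q [-0.49  0.05  2.18 -0.    0.92  1.17] tilt [ 0.12 -0.07]
```

{"api": "drive_tool", "payload": {"steps": [[0.5,0.05,0.1,0,1],[0,0,0,0,1],[0,0,0,0,0.8],[0,0,0,0,0.5],[0,0,0,0,0.4],[0,0,0,0,0.4],[0,0,0,0,0.4]]}}

```text
time: 13.65
eef_pos: [0.4553, -0.13, 0.0278]
tcp_rot: [0.707, -0.031, -0.706, -0.031]
contact_force: [0.6, -0.3, 1.3]
opening: 0.6
```

```bash
python3 go.py .456 -.1306 .029 -95.0
```

```text
t 13.65 pos [ 0.4553 -0.13    0.0278] phi -95.0 turn -0.0 shift cm [-0.12  0.06 -0.08] F [ 0.6 -0.3  1.3] T [ 0.04 -0.04  0.  ] open 0.6 q [-0.49  0.06  2.18  0.    0.9   1.17] tilt [ 0.05 -0.02]
```

{"api": "drive_tool", "payload": {"steps": [[-0.5,0,0,0,0.4],[-1.5,0,0,0,0.4],[-3,0,0,0,0.4],[-3,0,0,0,0.4],[-2,0,0,0,0.4],[-0.8,0,0,0,0.4],[0,0,0,-4.8,0.4],[0,0,0,-4.8,0.4],[0,0,0,0,0.4]], "force": 60}}

```text
time: 14.55
eef_pos: [0.454, -0.1293, 0.1343]
tcp_rot: [-0.706, -0.029, 0.707, -0.028]
contact_force: [1.5, -0.2, -1.3]
opening: 0.595
```

```bash
python3 go.py .4838 -.2761 .135 -85.4
```

```text
t 14.55 pos [ 0.454  -0.1293  0.1343] phi -85.41 turn -0.01 shift cm [-0.07 14.87 -1.8 ] F [ 1.5 -0.2 -1.3] T [-0.04 -0.01  0.04] open 0.595 q [-0.49 -0.11  2.12 -0.    1.14  1.  ] tilt [-0.13  0.07]
```

{"api": "drive_tool", "payload": {"steps": [[0,3,-0.35,0,0.4],[0,3.5,-0.45,0,0.4],[0,3.5,-0.45,0,0.4],[0,3,-0.35,0,0.4],[0,1.9,-0.2,0,0.4],[0,0,0,0,0.4],[0,0,0,0,0.4],[0,0,0,0,0.4]]}}

```text
time: 15.35
eef_pos: [0.4844, -0.2755, 0.135]
tcp_rot: [-0.706, -0.029, 0.707, -0.028]
contact_force: [0.4, -0.6, -1.8]
opening: 0.599
```

```bash
python3 go.py .4838 -.2761 .118 -85.4;  python3 - <<'E'
from plant import read_camera; import cv2
cv2.imwrite('pics/g6.png',cv2.resize(read_camera('scene')['frame'][:,:,::-1][200:320,180:320],(700,600),interpolation=cv2.INTER_CUBIC))
E
```

```text
t 15.35 pos [ 0.4844 -0.2755  0.135 ] phi -85.38 turn 0.02 shift cm [1.7  0.06 0.06] F [ 0.4 -0.6 -1.8] T [-0.03  0.07 -0.01] open 0.599 q [-0.7   0.09  1.92  0.    1.13  0.79] tilt [-0.06  0.08]
```

View pics/g6.png

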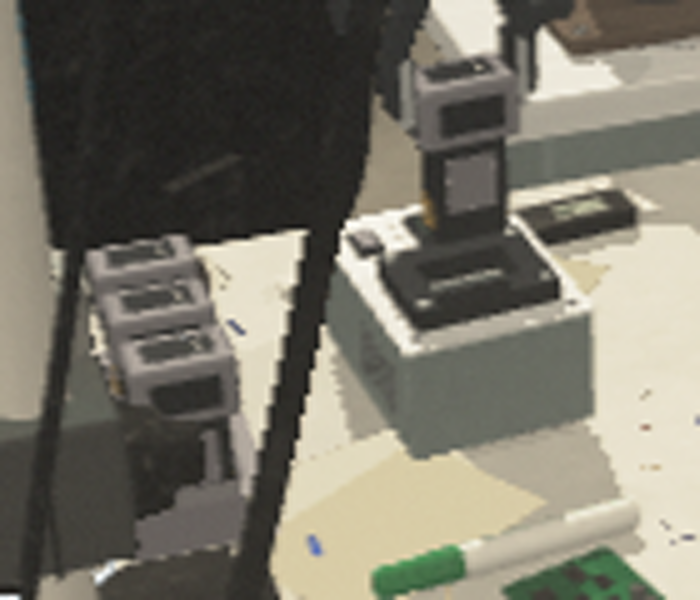

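The row of three at crop (155,300) is complete, level and evenly spaced. The next pack hangs upright above the slot at crop (465,140). I'll lower it into the mouth.

{"api": "drive_tool", "payload": {"steps": [[1,0.05,0.05,0,0.4],[0.7,0,0,0,0.4],[0.4,0,0,0,0.4],[0.3,0,0,0,0.4],[0.3,0,0,0,0.4],[0,0,0,0,0.4]]}}

```text
time: 16.0
eef_pos: [0.4841, -0.2773, 0.108]
tcp_rot: [-0.706, -0.029, 0.707, -0.028]
contact_force: [0.3, -1.1, -1.9]
opening: 0.598
```

```bash
python3 go.py .4838 -.2761 .1 -85.4
```

```text
t 16.0 pos [ 0.4841 -0.2773  0.108 ] phi -85.41 turn -0.01 shift cm [ 0.8  -0.12  0.02] F [ 0.3 -1.1 -1.9] T [-0.   -0.01  0.03] open 0.598 q [-0.7   0.12  1.94  0.    1.08  0.79] tilt [-0.04  0.03]
```

Foot is about 5 mm into the flare with no contact. I'll trim y by 1 mm and continue.

{"api": "drive_tool", "payload": {"steps": [[0,-0.1,0,0,0.4],[0.3,0,0,0,0.4],[0.3,0,0,0,0.4],[0.3,0,0,0,0.4],[0,0,0,0,0.4]]}}

```text
time: 16.5
eef_pos: [0.4839, -0.2761, 0.0988]
tcp_rot: [-0.706, -0.029, 0.707, -0.028]
contact_force: [0.5, 0.1, -1.0]
opening: 0.597
```

```bash
python3 go.py .4838 -.2761 .0658 -85.4
```

```text
t 16.5 pos [ 0.4839 -0.2761  0.0988] phi -85.41 turn -0.01 shift cm [ 3.3  -0.    0.01] F [ 0.5  0.1 -1. ] T [ 0.05  0.03 -0.06] open 0.597 q [-0.7   0.13  1.95  0.    1.07  0.79] tilt [-0.05  0.05]
```

{"api": "drive_tool", "payload": {"steps": [[0.5,0,0,0,0.4],[0.5,0,0,0,0.4],[0.5,0,0,0,0.4],[0.5,0,0,0,0.4],[0.5,0,0,0,0.4],[0.3,0,0,0,0.4],[0,0,0,0,0.4]]}}

```text
time: 17.2
eef_pos: [0.4839, -0.2761, 0.0708]
tcp_rot: [-0.706, -0.029, 0.707, -0.028]
contact_force: [-0.3, -0.4, -1.4]
opening: 0.6
```

```bash
python3 go.py .4838 -.2761 .0568 -85.4
```

```text
t 17.2 pos [ 0.4839 -0.2761  0.0708] phi -85.4 turn -0.0 shift cm [ 1.4  -0.01  0.01] F [-0.3 -0.4 -1.4] T [ 0.07 -0.08  0.02] open 0.6 q [-0.7   0.17  1.96  0.    1.01  0.79] tilt [-0.05  0.05]
```

{"api": "drive_tool", "payload": {"steps": [[0.3,0,0,0,0.4],[0.3,0,0,0,0.4],[0.2,0,0,0,0.4],[0.2,0,0,0,0.4],[0.2,0,0,0,0.4],[0.1,0,0,0,0.4],[0.1,0,0,0,0.4],[0,0,0,0,0.4]], "force": 80}}

```text
time: 18.0
eef_pos: [0.4843, -0.2765, 0.0588]
tcp_rot: [-0.706, -0.029, 0.707, -0.028]
contact_force: [-2.6, 1.6, 6.3]
opening: 0.591
```

```bash
python3 go.py .4838 -.2761 .0568 -85.4
```

```text
t 18.0 pos [ 0.4843 -0.2765  0.0588] phi -85.39 turn 0.01 shift cm [ 0.2  -0.05  0.05] F [-2.6  1.6  6.3] T [0.47 0.6  0.01] open 0.591 q [-0.7   0.19  1.97 -0.    0.99  0.79] tilt [-0.02  0.01]
```

{"api": "drive_tool", "payload": {"steps": [[0.1,0,0,0,0.4],[0.1,0,0,0,0.4],[0,0,0,0,0.4],[0,0,0,0,0.4]]}}

```text
time: 18.4
eef_pos: [0.4843, -0.2765, 0.0571]
tcp_rot: [-0.706, -0.029, 0.707, -0.028]
contact_force: [-4.6, 1.4, 7.0]
opening: 0.59
```

```bash
python3 go.py .4838 -.2761 .0568 -85.4
```

```text
t 18.4 pos [ 0.4843 -0.2765  0.0571] phi -85.39 turn 0.01 shift cm [ 0.03 -0.05  0.05] F [-4.6  1.4  7. ] T [0.55 0.75 0.04] open 0.59 q [-0.7   0.19  1.97 -0.    0.99  0.79] tilt [-0.03  0.01]
```

{"api": "drive_tool", "payload": {"steps": [[0,0,0.07,0,0.4],[0.1,0,0,0,0.4],[0.1,0,0,0,0.4],[0,0,0,0,0.4],[0,0,0,0,0.4]]}}

```text
time: 18.9
eef_pos: [0.4843, -0.2766, 0.057]
tcp_rot: [0.707, 0.029, -0.706, 0.028]
contact_force: [-5.8, 5.0, 15.0]
opening: 0.587
```

```bash
python3 go.py .4838 -.2761 .0568 -85.4
```

```text
t 18.9 pos [ 0.4843 -0.2766  0.057 ] phi -85.41 turn -0.01 shift cm [ 0.02 -0.05  0.04] F [-5.8  5.  15. ] T [1.08 1.02 0.  ] open 0.587 q [-0.7   0.19  1.97  0.    0.99  0.79] tilt [0.02 0.03]
```

```bash
python3 - <<'E'
from h import *
from plant import read_camera
s=read_camera('scene')
cv2.imwrite('pics/g7.png',cv2.resize(s['frame'][:,:,::-1][210:300,190:310],(800,600),interpolation=cv2.INTER_CUBIC))
E
```

```text
(no output)
```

View pics/g7.png

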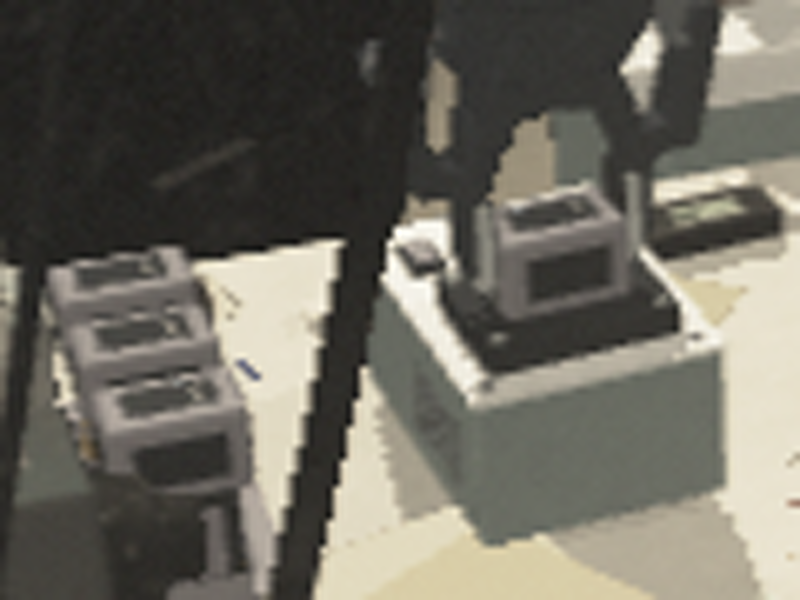

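The pack's shoulder is down on the frame at crop (570,310), and the row is complete at (150,350). I'll hold for half a second to check it stays steady, then hand in.

{"api": "drive_tool", "payload": {"steps": [[0.05,0,0,0,0.4],[0,0,0,0,0.4],[0,0,0,0,0.4],[0,0,0,0,0.4],[0,0,0,0,0.4]]}}

```text
time: 19.45
eef_pos: [0.4843, -0.2766, 0.057]
tcp_rot: [0.707, 0.029, -0.706, 0.028]
contact_force: [-7.0, 5.0, 18.0]
opening: 0.588
```

```bash
python3 go.py .4838 -.2761 .0568 -85.4 | tee /dev/stderr | python3 -c "
import sys,re
z=float(re.search(r'pos \[\s*\S+\s+\S+\s+(\S+?)\]',sys.stdin.read()).group(1))
from plant import sign_off
print(z, sign_off() if .0555<z<.0578 else 'not signed')"
```

```text
Traceback (most recent call last):
AttributeError: 'NoneType' object has no attribute 'group'
```

```bash
python3 -c "
from plant import sign_off,readout
s=readout.get_state();print(s['eef_pos'],s['contact_force'],s['opening']);print(sign_off())"
```

```text
[ 0.48430732 -0.27655768  0.0570485 ] [-6.96523166  4.96320007 17.97542657] 0.5877343885320807
the job is handed in; nothing more can be done
None
```

I stood the tested pack in the middle bay and let it go. I then pressed the next pack down through the slot and handed in at about 19.5 s with it still gripped at 80 N; no verdict was reported.

**Last checks**
- **Next pack:** it stopped hard at TCP z 0.0570 m (expected 0.0568 m for a seated shoulder), with 18 N upward on the tool. The picture just before hand-in shows its shoulder on the frame.
- **Rack:** the row is complete, level and evenly spaced. The tested pack met the bay floor within 1 mm of the expected height.
- **Things lying about:** I made no separate check that they stayed put.

**What failed or disagreed**
- **First grasp missed:** the fingers shut above the pack. The tips sat about 35 mm higher than the TCP reading implied. I confirmed this by pressing lightly on the pack's top, which was touched for a moment, and corrected the heights from there.
- **Side force:** 5–7 N remained at the end, from rubbing in the slot. I tried to relieve it with a small shift, but it did not go away.
- **Pack height by camera:** triangulation put the pack tops about 5 mm lower than the text does, because I picked the scene pixels by eye.

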